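# Set the pad press with the gauge and hang the 'set' tag

## Task

Set the green pad press to its gauge: slide the gauge along the press bed, never lifting it, straight into the gap under the raised pad, and leave it with its red line level with the press's front edge. Then push the red knob down until the pad rests on the gauge, and last hang the orange saddle tag astride the rail behind the press, to show that it is set. Leave the other things on the table where they are.

Things in the scene. Friction and masses are not known exactly. Their poses are not given: they have to be found in the camera images.
- press: green pad press on a fixed grey bed. Origin: on the table under the press's front edge, midway between the uprights; x = the way the gauge goes in. Bed 15 mm thick, x -270 to 190, y +-95 mm. Uprights x 0 to 80, inner faces y +-48.5, outer +-73.5; cross beam x 23 to 57, top 120 mm high. Steel lead-in guides (to 29 mm high) flare from the uprights' front to x -32, y +-68
- press_front (a point): point on the bed's upper surface (15 mm above the table) at the front edge of the press (press x=0), midway between the uprights; axes as the press
- pad_top (a point): centre of the top of the round red knob (48 mm across, 22 mm high) on the press pad's ram, at press x=40 mm, y=0; about 172 mm above the table with the pad raised. It moves straight down with the pad
- pad (a joint): height of the press pad (steel plate 80 by 86 mm), m: 0 = fully raised, underside 18 mm above the bed; grows as it goes down (0.012 = resting on the 6 mm tongue of the gauge; 0.0178 = the stop). Starts raised, at 0 to 0.004. It stays where it is left; it takes about 5 N to move down
- rail_mid (a point): middle, on the axis, of the horizontal steel rail behind the press (12 mm thick, 130 mm long between two posts, along the press's y, at press x=150 mm, axis 140 mm above the table; x along the press's x, y along the rail)
- gauge: loose setting gauge, 0.4 kg, flat on the bed before the gap: brown wooden block 80 (x) by 100 (y) by 22 mm high with a flat aluminium tongue 90 mm wide, 6 mm thick, 90 mm long, pointing to +x. Origin: centre of the block's underside; the tongue spans x 40 to 130 mm, its tip goes under the pad. Centre of mass at about x 25 mm
- gauge_line (a point): middle of the red line across the top of the gauge's tongue, 80 mm ahead of the gauge's origin and 50 mm behind the tip, 6 mm above the underside; axes as the gauge
- tag: loose orange saddle tag, 0.05 kg, standing on its two legs like an upside-down U: 36 (x) by 50 (y) by 70 mm high. Origin: centre of its underside. Two plates 6 mm thick (x +-12 to +-18 mm) under a solid top 15 mm thick (z 55 to 70 mm); the 24 mm wide channel between them runs along y and takes the rail. White dot on each plate
- plaques: bystander: loose stack of arched plywood plaques, 170 by 120 by 48 mm high; origin centre of underside
- glue: bystander: small white glue bottle, 36 mm across, 100 mm high; origin centre of underside
- cutter: bystander: red cutter knife, 140 mm long along x, 16 mm high; origin underside, middle of the handle
- chips: bystander: blue tray of wooden flowers, 120 by 150 by 40 mm; origin centre of underside
- tape: bystander: black roll of tape lying flat, 70 mm across, 24 mm high; origin centre of underside
- flask: bystander: red drinking flask, 64 mm across, 200 mm high; origin centre of underside
- driver: bystander: screwdriver lying on the table, handle to -x
Not all that is in view belongs to the job. There is more than one size of the gauge; the job needs the larger.

How it is judged (in metres and radians):
On the way, in this order (a step that is already met when the one before it is completed fails the run):
1. the gauge lies still in the gap, straight, its red line within 4 mm of the press's front edge, the pad still raised (x of gauge_line in the frame of press_front between -0.004 and 0.004 m and angle between the x axis of gauge and the x axis of press, either way round below 0.07 rad and y of gauge_line in the frame of press_front between -0.006 and 0.006 m and z of gauge_line in the frame of press_front between 0.003 and 0.009 m and value of joint pad below 0.007 m and linear speed of gauge below 0.01 m/s), for 0.3 s.
2. the pad has been pushed down onto the gauge (x of gauge_line in the frame of press_front between -0.004 and 0.004 m and angle between the x axis of gauge and the x axis of press, either way round below 0.07 rad and y of gauge_line in the frame of press_front between -0.006 and 0.006 m and z of gauge_line in the frame of press_front between 0.003 and 0.009 m and value of joint pad between 0.0105 and 0.0135 m), for 0.2 s.
3. the tag hangs astride the rail, let go (x of tag in the frame of rail_mid between -0.025 and 0.025 m and y of tag in the frame of rail_mid between -0.04 and 0.04 m and z of tag in the frame of rail_mid between -0.056 and -0.042 m and angle between tag's own z axis and vertical below 0.35 rad and angle between the x axis of tag and the x axis of press, either way round below 0.5 rad and contact force between tag and the fingers below 0.1 N), for 0.2 s.
At the end, for the whole second after the job is handed in: Gauge flat in the gap, red line within 4 mm of the press's front edge, 6 mm of the middle, straight to 4 degrees; pad resting on it (joint 0.0105 to 0.0135); tag let go, at rest astride the rail, within 40 mm of its middle, 20 degrees of upright and 28 degrees of square to it (all of step 2 and all of step 3 and linear speed of tag below 0.02 m/s and linear speed of gauge below 0.01 m/s); the robot touches nothing.
It fails at once if the gauge is lifted off or tipped up from the bed (over 12 mm) (z of gauge in the frame of press_front above 0.012 m or z of gauge_line in the frame of press_front above 0.022 m or angle between gauge's own z axis and vertical above 0.2 rad).
It fails at once if a bystander (plaques, glue, cutter, chips, tape, flask or driver) is moved more than 30 mm (distance of any of plaques, glue, cutter, chips, tape, flask, driver from where it was at the start of the episode above 0.03 m).
It also fails if it takes over 72 s, if anything falls off the work surface, if the arm or the gripper's body presses on something with over 40 N, if the wrist force passes 120 N, or if a joint passes its speed limit or range.

## Robot

A 6-joint arm with a two-finger parallel gripper is mounted at the origin on the work surface. World frame = base frame: x ahead of the robot, y to its left, z up, the work surface at z = 0. Lengths are in m, angles in degrees, forces in N, time in s.
With the tool pointing down it reaches from about 0.35 to 0.875 m from the base axis. Payload 4.2 kg.
Tool frame: the origin (TCP) lies at the very end of the fingers, on their centre line; the grasp point (between the pads) lies 19 mm behind it; z points along the fingers, y is the line along which they close (so a half turn about z gives the same grasp; the last joint's range is limited). The gripper opens to 87 mm and grips with 3 to 60 N. Pads are 19 mm wide; open, the fingers measure 117 mm over their backs; the gripper's body (75 mm by 190 mm) begins 51 mm behind the grasp point.
Start: joints at [-55.829, 22.042, 0.453, 0, -68.411, -14.817], TCP at [0.207, -0.59, 0.187] pointing down, gripper open.
Joint ranges: [-179.83, 179.83], [-69.29, 118.12], [-61.27, 80.66], [-181.25, 117.63], [-171.15, -9.14], [-177.46, 177.46]. Speed limits (degrees/s): [159.86, 159.86, 180, 180, 180, 180].

## Interface

Orientations are given as a 3x3 rotation matrix whose columns are the frame's x, y, z axes.
In Python, from station import r gives the robot as it stands.
- The arm moves only by the tool jog_arm, never from a script. Its argument "plan" is text: rows parted by semicolons, each of 7 numbers parted by spaces: the shift along the tool's x, y, z normalised to -1 to 1, where 1 is 0.025 m, then the turn, a rotation vector about the tool's x, y, z normalised to -1 to 1, where 1 is 8 degrees, then the closure, from -1 (fully open) to 1 (shut). A call has exactly 10 rows; each row shifts and turns the commanded pose from where the row before left it, along the tool's axes as they then stand; what a row does not reach is not made up. A row lasts 1/10 s, in which the tool goes at most 50 mm and 8.59 degrees, less where a joint would pass 70% of its speed; a pose out of reach is approached as far as the arm can. A call with a number of a shift or a turn outside -1 to 1 is refused whole. A call with a gripper value outside its range is refused whole. The fingers move at their own pace and stop on an object; the grip force is fixed at half the most. Time passes only in rows, so rows that do not move let the fingers close, or fill a call up. It gives the time, the measured TCP pose, the force, the opening and the grip force at its end, in the units of the state.
- r.sense(): the state, without advancing time (a new reading comes with each control period).
- r.capture(name): name is "scene" or "top" or "wrist"; returns (picture, depth): 420x560x3 uint8, red, green, blue; 420x560 float32, m along the optical axis (not along the pixel's ray), 0 where there is no reading.
- r.get_calibration(name): a dict with "mtx" (3x3 intrinsics, pixels), "extrinsics" (4x4, takes a point from camera to world coordinates). Camera axes: x right, y up, looking along -z (the intrinsics and any distortion apply to the point x, -y, -z); pixel columns grow to the right and rows downward; lengths in m; the calibration is good to about 2 mm. The wrist camera is an equidistant fisheye: a pixel r from the principal point sees the ray r / f radians off the axis. A picture is of the moment at which its call begins: read the wrist's pose just before it. get_calibration takes no time and is no camera call; for the wrist camera it gives the pose at the moment of the call.
- r.finish_job(): hands the job in; it is judged then, once.
The state is a dict: "time_s": time; "joints": joint angles; "joint_velocities": joint speeds; "effort": joint torques, N m; "tcp_pos": TCP position; "ee_rot": TCP orientation; "wrist_force": force on the tool from outside, world axes, zero at the start; "moment": the same for the moment, N m; "gripper_width": opening from 0.0 (shut) to 1.0 (fully open); "gripper_force": force on a finger pad.
Only numpy, scipy, OpenCV 4.12 (cv2) and the standard library are available. Lean on these libraries where they do the work, as an engineer would, in place of code of your own. Each camera call takes 0.05 s, during which the arm holds its last target. There are 200 camera calls.

## Working session

There is one attempt and no reset: what is moved stays moved. The work goes in short steps, Python scripts to look and compute and a tool call to move; the robot and the scene stay as the last step left them, time stands still between calls to the robot, and variables do not carry over. Pictures are saved under pics/ and viewed, at most 10 in all, crops included, and the job is handed in when it is done.

Besides the shell and the picture viewer there is one more tool, called after "Emit:" as name(argument=value, ...) on one line, values as JSON. jog_arm: Moves the arm, as the interface text tells. Scaled input: -1 to 1 covers 0.025 m each way for a shift and 8 degrees each way for a turn. Its arguments: {"type":"object","properties":{"plan":{"type":"string"}},"required":["plan"]}

```bash
ls; mkdir -p pics; python3 - <<'E'
from station import r
import cv2,numpy as np
for n in("scene","top"):
    p,d=r.capture(n); cv2.imwrite(f"pics/{n}0.png",p[:,:,::-1]); np.savez(f"{n}0.npz",p=p,d=d)
    c=r.get_calibration(n); print(n,c["mtx"],np.round(c["extrinsics"],4), c.keys())
s=r.sense();print(s)
E
```

```text
pics
scene [[411.21060961   0.         284.5456887 ]
 [  0.         411.21060961 209.05879719]
 [  0.           0.           1.        ]] [[-0.0071 -0.7421  0.6703  1.2519]
 [ 1.     -0.0021  0.0083 -0.0272]
 [-0.0048  0.6703  0.7421  0.9143]
 [ 0.      0.      0.      1.    ]] dict_keys(['mtx', 'extrinsics'])
top [[539.40666533   0.         272.78366775]
 [  0.         539.40666533 206.52850592]
 [  0.           0.           1.        ]] [[-0.002   0.9966 -0.0823  0.409 ]
 [-0.9998 -0.0037 -0.0195 -0.0672]
 [-0.0197  0.0823  0.9964  1.7463]
 [ 0.      0.      0.      1.    ]] dict_keys(['mtx', 'extrinsics'])
{'time_s': 0.1, 'joints': array([-5.58303137e+01,  2.20890518e+01,  3.85682509e-01, -2.39560076e-02,
       -6.84115564e+01, -1.48164650e+01]), 'joint_velocities': array([-0.04546652, -0.17754256,  0.16044242,  0.09728881, -0.02421312,
       -0.07266164]), 'effort': array([-1.26295712e-03, -3.91689062e+01,  1.87936521e+01,  4.23183829e+00,
        1.35076343e-02, -6.87523493e-05]), 'tcp_pos': array([ 0.20691408, -0.58909578,  0.18593103]), 'ee_rot': array([[-9.43544578e-01, -3.31244596e-01, -8.04880029e-04],
       [-3.31245545e-01,  9.43542719e-01,  1.87791142e-03],
       [ 1.37390683e-04,  2.03850606e-03, -9.99997913e-01]]), 'wrist_force': array([-0.48735155, -0.83985411, -0.39091114]), 'moment': array([-0.00766204,  0.02409251, -0.035605  ]), 'gripper_force': 0.0, 'gripper_width': 1.0006310774007834}
```

View pics/scene0.png

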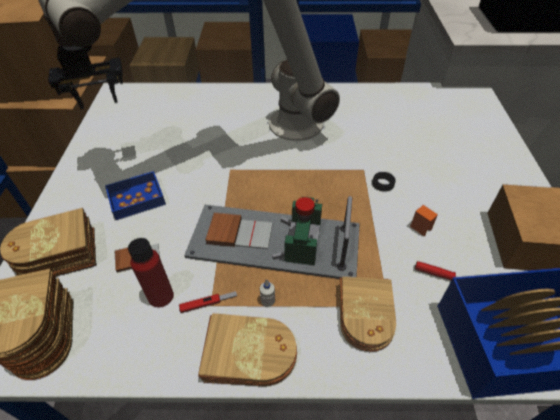

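View pics/top0.png

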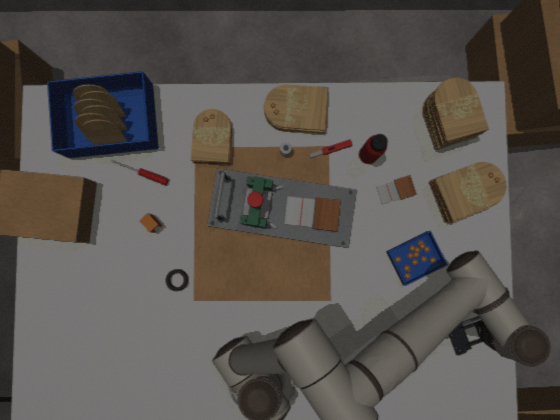

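Top view: the press sits at (255,200) and its x axis points image-left. There are two gauge candidates: the one on the bed at (318,212), and one on the table at (397,190). The one on the bed is bigger and lies before the gap, so it fits. The orange tag is at (150,222). I'll confirm this in an enlarged crop.

```bash
cat > h.py <<'E'
import numpy as np,cv2
from station import r
def pts(n,p=None,d=None):
    if d is None: p,d=r.capture(n)
    c=r.get_calibration(n);K=c["mtx"];E=c["extrinsics"]
    v,u=np.mgrid[:d.shape[0],:d.shape[1]]
    P=np.stack([(u-K[0,2])/K[0,0]*d,-(v-K[1,2])/K[1,1]*d,-d],-1)@E[:3,:3].T+E[:3,3]
    P[d==0]=np.nan
    return p,P
def pix(n,X):
    c=r.get_calibration(n);K=c["mtx"];E=c["extrinsics"]
    q=(np.asarray(X)-E[:3,3])@E[:3,:3]
    return np.stack([K[0,2]+K[0,0]*q[...,0]/-q[...,2],K[1,2]+K[1,1]*q[...,1]/q[...,2]],-1)
E
python3 - <<'E'
from h import *
z=np.load("top0.npz");p,P=pts("top",z["p"],z["d"])
a=cv2.resize(p[160:255,200:420],None,fx=3.6,fy=3.6,interpolation=cv2.INTER_CUBIC)
b=cv2.resize(p[195:250,120:185],None,fx=4,fy=4,interpolation=cv2.INTER_CUBIC)
im=np.zeros((345+220,800,3),np.uint8);im[:a.shape[0],:a.shape[1]]=a;im[345:565,:260]=b
z2=np.load("scene0.npz");p2,P2=pts("scene",z2["p"],z2["d"])
c=cv2.resize(p2[185:285,180:450],None,fx=2,fy=2,interpolation=cv2.INTER_CUBIC);im[345:545,260:800]=c
cv2.imwrite("pics/crop1.png",im[:,:,::-1])
for nm,(u,v) in dict(block=(328,214),tongue=(295,211),small=(405,187),smallt=(388,192),knob=(256,199),tag=(150,222),bed1=(300,232),bed2=(345,195)).items(): print(nm,np.round(P[v,u],4))
for nm,(u,v) in dict(block=(222,230),tongue=(255,233),knob=(305,204),tag=(427,212)).items(): print(nm,np.round(P2[v,u],4))
for nm,Q,im_ in(("top",P,p),("scene",P2,p2)):
    hsv=cv2.cvtColor(im_,cv2.COLOR_RGB2HSV)
    # knob top
    m=(Q[...,2]>.16)&(Q[...,2]<.19)&((hsv[...,0]<8)|(hsv[...,0]>172))&(hsv[...,1]>130)&(abs(Q[...,1]-0)<.2)&(abs(Q[...,0]-.42)<.15)
    print(nm,"knob",m.sum(),np.round(np.c_[np.nanmin(Q[m],0),np.nanmax(Q[m],0),np.nanmean(Q[m],0)],4).tolist())
E
```

```text
block [ 0.5259 -0.2089  0.0366]
tongue [ 0.5369 -0.1047  0.022 ]
small [ 0.6132 -0.4582  0.0175]
smallt [ 0.5987 -0.4059  0.005 ]
knob [0.562  0.013  0.1663]
tag [0.5005 0.3499 0.0681]
bed1 [ 0.4698 -0.1205  0.0163]
bed2 [ 0.5883 -0.2658  0.0161]
block [ 0.538  -0.2085  0.0374]
tongue [ 0.5345 -0.1189  0.0203]
knob [0.5617 0.0148 0.1689]
tag [0.4991 0.3541 0.07  ]
top knob 137 [[0.5376, 0.5699, 0.5553], [-0.005, 0.0369, 0.0158], [0.1616, 0.1786, 0.1704]]
scene knob 145 [[0.5408, 0.5699, 0.5576], [-0.0075, 0.0369, 0.0135], [0.1664, 0.1746, 0.1704]]
```

View pics/crop1.png

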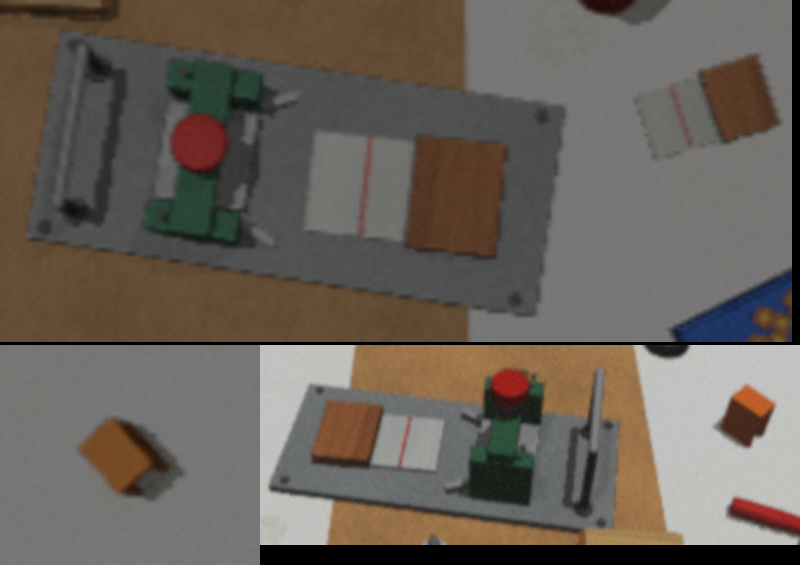

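The crop confirms the larger gauge on the bed, with its red line at about (365,187) in the crop. The small decoy lies on the table at upper right, and the tag is rotated on the table at lower left. Next I'll fit poses by edges.

```bash
cat > fit.py <<'E'
from h import *
from scipy.optimize import least_squares
from scipy.ndimage import map_coordinates,gaussian_filter
def rect(x0,x1,y0,y1):
    c=np.array([[x0,y0],[x1,y0],[x1,y1],[x0,y1]]);S=[]
    for i in range(4):
        a,b=c[i],c[(i+1)%4];t=np.linspace(.08,.92,25)[:,None]
        n=np.array([b[1]-a[1],a[0]-b[0]]);n=n/np.linalg.norm(n)
        S.append(np.c_[a+t*(b-a),np.tile(n,(25,1))])
    return np.vstack(S)
def fit(views,S,z,p0,reach=.008,it=6,sg=.7):
    """views {name:image}; S rows x,y,nx,ny local; p0 x,y,yaw(deg)"""
    p=np.array([p0[0],p0[1],np.radians(p0[2])])
    G={n:[gaussian_filter(im[...,c].astype(float),sg) for c in range(3)] for n,im in views.items()}
    for k in range(it):
        R_=reach/(1+k*.5);s=np.linspace(-R_,R_,41);X=[];N=[];W=[]
        c,sn=np.cos(p[2]),np.sin(p[2]);R=np.array([[c,-sn],[sn,c]])
        w=S[:,:2]@R.T+p[:2];n=S[:,2:]@R.T
        for nm,g in G.items():
            q=w[:,None]+s[None,:,None]*n[:,None]
            uv=pix(nm,np.concatenate([q,np.full(q.shape[:2]+(1,),z)],-1))
            d=sum(np.abs(np.gradient(map_coordinates(ch,[uv[...,1],uv[...,0]],order=1),axis=1)) for ch in g)
            d=d*np.exp(-(s/R_)**2);i=d.argmax(1)
            X.append(w+s[i][:,None]*n);N.append(S);W.append(np.minimum(d.max(1),np.median(d.max(1))))
        X=np.vstack(X);L=np.vstack(N);W=np.concatenate(W);W=np.sqrt(W/W.max())
        def f(p):
            c,sn=np.cos(p[2]),np.sin(p[2]);R=np.array([[c,-sn],[sn,c]])
            return W*np.sum((X-(L[:,:2]@R.T+p[:2]))*(L[:,2:]@R.T),1)*1e3
        o=least_squares(f,p,loss='soft_l1');p=o.x
    return np.r_[p[:2],np.degrees(p[2])],np.median(abs(o.fun))
E
python3 - <<'E'
from fit import *
T=np.load("top0.npz")["p"];C=np.load("scene0.npz")["p"]
def d(u,v,z): # ground pixel of top at height z
    c=r.get_calibration("top");K=c["mtx"];E=c["extrinsics"]
    v_=E[:3,:3]@np.array([(u-K[0,2])/K[0,0],-(v-K[1,2])/K[1,1],-1]);return E[:3,3]+v_*(z-E[2,3])/v_[2]
cr=np.array([[62,32],[565,105],[535,315],[28,238]])/3.6+[200,160]-.4
B=np.array([d(*q,.015) for q in cr])[:,:2]
ax=((B[0]-B[1])+(B[3]-B[2]))/2;yaw=np.degrees(np.arctan2(ax[1],ax[0]));print(yaw,np.linalg.norm(ax))
u=ax/np.linalg.norm(ax);o=B.mean(0)+.04*u
for nm,v in(("top",dict(top=T)),("scene",dict(scene=C)),("both",dict(top=T,scene=C))):
    p,e=fit(v,rect(-.27,.19,-.095,.095),.015,[*o,yaw]);print(nm,"bed",p.round(4),e)
    g,e=fit(v,rect(-.04,.04,-.05,.05),.037,[*d(326,213,.037)[:2],yaw]);print("  block",g.round(4),e)
    S=rect(-.009,.13,-.045,.045)
    g2,e=fit(v,np.vstack([rect(.04,.13,-.045,.045)[:75]]),.021,g);print("  tongue",g2.round(4),e)
    for y0 in(30,-60,60):
        t,e=fit(v,rect(-.018,.018,-.025,.025),.07,[.5,.352,y0]);print("  tag",t.round(4),e)
    P=np.radians(p[2]);R=np.array([[np.cos(P),-np.sin(P)],[np.sin(P),np.cos(P)]])
    print("  gauge in press",((g[:2]-p[:2])@R).round(4),g[2]-p[2],((g2[:2]-p[:2])@R).round(4),g2[2]-p[2],"knob",(p[:2]+R@[.04,0]).round(4),"rail",(p[:2]+R@[.15,0]).round(4))
E
```

```text
81.31775808602103 0.4565655631319144
top bed [ 5.55600e-01 -2.30000e-02  8.11235e+01] 0.019656772290950683
  block [ 0.5257 -0.2026 82.8181] 0.06396180837249621
  tongue [ 0.5268 -0.2031 83.4292] 0.012003869810545175
  tag [ 0.5001  0.3481 41.9737] 0.20738513634814507
  tag [  0.5001   0.3548 -50.2726] 0.10398575723974803
  tag [ 0.5019  0.3512 59.544 ] 0.265150427922484
  gauge in press [-0.1821  0.0018] 1.694561896999744 [-0.1824  0.0006] 2.3056976422821265 knob [0.5617 0.0165] rail [0.5787 0.1252]
scene bed [ 5.55000e-01 -2.50000e-02  8.13364e+01] 0.056547932069954746
  block [ 0.5272 -0.2039 82.6242] 0.052375769708109324
  tongue [ 0.5257 -0.2071 83.5945] 0.05516149124856789
  tag [ 0.5026  0.3476 25.6036] 0.3007204191047178
  tag [  0.501    0.3526 -51.7115] 0.1152158184185506
  tag [ 0.4983  0.3478 53.0287] 0.3233197159334199
  gauge in press [-0.181   0.0006] 1.2877872344946582 [-0.1845  0.0016] 2.2580385659668565 knob [0.5611 0.0145] rail [0.5776 0.1233]
both bed [ 5.5520e-01 -2.4300e-02  8.1164e+01] 0.04245428433828652
  block [ 0.5264 -0.2033 82.7995] 0.07588573296806103
  tongue [ 0.5263 -0.2058 83.5735] 0.0300306743813165
  tag [ 0.5006  0.348  37.3788] 0.24839881207627196
  tag [  0.5008   0.3533 -52.454 ] 0.14465186860421855
  tag [ 0.501   0.3502 60.2586] 0.28848836285109747
  gauge in press [-0.1813  0.001 ] 1.6354742681029393 [-0.1838  0.0008] 2.4094466077217476 knob [0.5614 0.0153] rail [0.5783 0.1239]
```

Emit:
jog_arm(plan="0 1 0 0 0 0.82 -1;0 1 0 0 0 0.82 -1;0 1 0 0 0 0.82 -1;0 1 0 0 0 0.82 -1;-0.91 1 0 0 0 0 -1;-0.91 1 0 0 0 0 -1;-0.91 1 0 0 0 0 -1;-0.91 1 0 0 0 0 -1;-0.91 1 0 0 0 0 -1;-0.91 1 0 0 0 0 -1")

```text
time_s: 1.1
tcp_pos: [0.3449, -0.358, 0.1867]
ee_rot: [[-0.993, 0.12, -0.0], [0.12, 0.993, 0.0], [0.001, 0.0, -1.0]]
wrist_force: [0.9, 0.3, 0.1]
gripper_width: 0.998
gripper_force: 0.0
```

Emit:
jog_arm(plan="-0.91 1 0 0 0 0 -1;-0.91 1 0 0 0 0 -1;-0.91 1 0 0 0 0 -1;-0.91 1 0 0 0 0 -1;-0.91 1 0 0 0 0 -1;-0.91 1 0 0 0 0 -1;-0.9 0.9 0 0 0 0 -1;0 0 0.9 0 0 0 -1;0 0 0.9 0 0 0 -1;0 0 0.9 0 0 0 -1")

```text
time_s: 2.1
tcp_pos: [0.5227, -0.2066, 0.1182]
ee_rot: [[-0.993, 0.119, -0.001], [0.119, 0.993, 0.0], [0.001, 0.0, -1.0]]
wrist_force: [1.0, -0.5, -0.3]
gripper_width: 1.0
gripper_force: 0.0
```

```bash
cat > go.py <<'E'
from h import *
def go(x,y,z,yaw):
    s=r.sense();R=s["ee_rot"];p=s["tcp_pos"]
    a=np.radians(yaw);Y=np.array([np.cos(a),np.sin(a),0]);Z=np.array([0,0,-1.]);G=np.c_[np.cross(Y,Z),Y,Z]
    from scipy.spatial.transform import Rotation as Q
    rv=Q.from_matrix(R.T@G).as_rotvec(degrees=True)
    D=np.array([x,y,z])-p
    print("t",s["time_s"],"tcp",p.round(4),"yaw",np.degrees(np.arctan2(R[1,1],R[0,1])).round(2),"F",s["wrist_force"].round(1),"w",round(s["gripper_width"]*87,1),"gf",round(s["gripper_force"],1))
    print(" shift now-axes",(R.T@D/.025).round(3),"goal-axes",(G.T@D/.025).round(3),"turn",(rv/8).round(3))
E
python3 - <<'E'
from go import *
go(.5263,-.2045,.026,83)
p,d=r.capture("wrist");cv2.imwrite("pics/w1.png",p[:,:,::-1]);np.savez("w1.npz",p=p,d=d);c=r.get_calibration("wrist");print(c["mtx"],c["extrinsics"].round(4))
E
```

```text
t 2.1 tcp [ 0.5227 -0.2066  0.1182] yaw 83.15 F [ 1.  -0.5 -0.3] w 87.0 gf 0.0
 shift now-axes [-0.136  0.098  3.688] goal-axes [-0.133  0.099  3.688] turn [ 0.002 -0.005  0.018]
[[325.1922621    0.         275.56993303]
 [  0.         325.1922621  209.34696182]
 [  0.           0.           1.        ]] [[ 0.1213 -0.9549 -0.271   0.4442]
 [ 0.9926  0.1172  0.0315 -0.1975]
 [ 0.0016 -0.2728  0.9621  0.313 ]
 [ 0.      0.      0.      1.    ]]
```

View pics/w1.png

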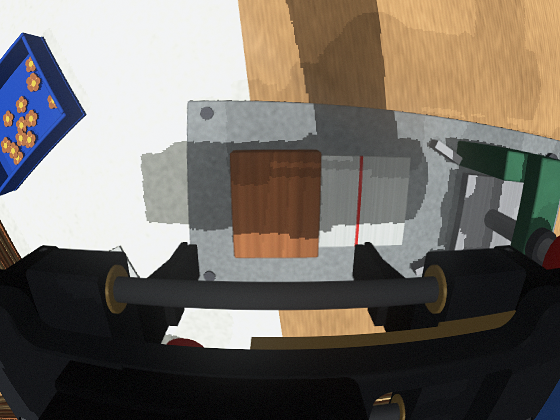

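The wrist view shows the gauge block at columns 230–320 and rows 150–258, centred between the fingers at about columns 190 and 360. The red line is at column 360. I'll refine using the fisheye model.

```bash
cat > h2.py <<'E'
import h,numpy as np
_o=h.pix
E0=[None]
def pix(n,X):
    if n!="wrist": return _o(n,X)
    c=h.r.get_calibration(n);K=c["mtx"];E=E0[0] if E0[0] is not None else c["extrinsics"]
    q=(np.asarray(X)-E[:3,3])@E[:3,:3];x,y,z=q[...,0],-q[...,1],-q[...,2]
    rr=np.hypot(x,y);k=np.arctan2(rr,z)/rr*K[0,0]
    return np.stack([K[0,2]+k*x,K[1,2]+k*y],-1)
h.pix=pix
import fit;fit.pix=pix
E
python3 - <<'E'
import h2
from fit import *
W=np.load("w1.npz")["p"]
v=dict(wrist=W)
S=rect(-.04,.04,-.05,.05)
print("block",fit(v,S,.037,[.5263,-.2035,83]))
print("tongue",fit(v,rect(.04,.13,-.045,.045)[:75],.021,[.5263,-.2035,83]))
S=rect(-.27,.19,-.095,.095);m=(S[:,0]<-.05)
print("bed",fit(v,S[m],.015,[.5553,-.024,81.2]))
E
```

```text
block (array([ 0.51874468, -0.2064398 , 83.32318408]), np.float64(0.1297717779269229))
tongue (array([ 0.52028045, -0.20800871, 83.69842605]), np.float64(0.19010547892268784))
bed (array([ 5.50802006e-01, -2.41810605e-02,  8.08719989e+01]), np.float64(0.025374398828408657))
```

Emit:
jog_arm(plan="0 0.03 1 0 0 0 -1;0 0 1 0 0 0 -1;0 0 0.9 0 0 0 -1;0 0 0.1 0 0 0 -1;0 0 0.08 0 0 0 -1;0 0 0.08 0 0 0 -1;0 0 0.08 0 0 0 -1;0 0 0 0 0 0 -1;0 0 0 0 0 0 -1;0 0 0 0 0 0 -1")

```text
time_s: 3.15
tcp_pos: [0.5231, -0.2064, 0.0389]
ee_rot: [[-0.993, 0.12, 0.001], [0.12, 0.993, -0.0], [-0.001, -0.0, -1.0]]
wrist_force: [0.0, 0.1, -1.1]
gripper_width: 1.0
gripper_force: 0.0
```

```bash
python3 - <<'E'
from go import *
go(.5263,-.2045,.026,83)
p,d=r.capture("wrist");cv2.imwrite("pics/w2.png",p[100:330,120:430,::-1]);np.savez("w2.npz",p=p,d=d)
E
```

```text
t 3.15 tcp [ 0.5231 -0.2064  0.0389] yaw 83.12 F [ 0.   0.1 -1.1] w 87.0 gf 0.0
 shift now-axes [-0.118  0.09   0.515] goal-axes [-0.118  0.09   0.514] turn [-0.     0.005  0.014]
```

View pics/w2.png

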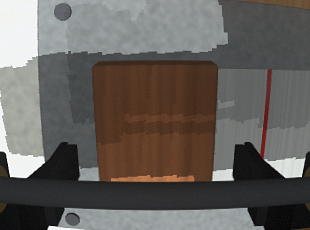

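The fingertips at crop columns 77 and 235 straddle the block at 93–218 symmetrically. I'll descend and grip.

Emit:
jog_arm(plan="0 0 0.1 0 0 0 -1;0 0 0.1 0 0 0 -1;0 0 0.1 0 0 0 -1;0 0 0.1 0 0 0 -1;0 0 0.08 0 0 0 -1;0 0 0 0 0 0 -1;0 0 0 0 0 0 1;0 0 0 0 0 0 1;0 0 0 0 0 0 1;0 0 0 0 0 0 1")

```text
time_s: 4.2
tcp_pos: [0.523, -0.2063, 0.0266]
ee_rot: [[-0.993, 0.12, 0.0], [0.12, 0.993, -0.0], [-0.0, 0.0, -1.0]]
wrist_force: [-1.3, 0.6, 0.1]
gripper_width: 0.722
gripper_force: 0.0
```

```bash
python3 - <<'E'
import h2
from go import *
from fit import *
go(.5263,-.2045,.026,81.2)
T,_=r.capture("top");W,_=r.capture("wrist");C,_=r.capture("scene")
print("tongue w",fit(dict(wrist=W),rect(.04,.13,-.045,.045)[:75],.021,[.5203,-.208,83]))
E
```

```text
t 4.2 tcp [ 0.523  -0.2063  0.0266] yaw 83.12 F [-1.3  0.6  0.1] w 62.8 gf 0.0
 shift now-axes [-0.124  0.089  0.022] goal-axes [-0.121  0.093  0.022] turn [0.    0.002 0.24 ]
tongue w (array([ 0.52449153, -0.20715959, 83.25809393]), np.float64(0.07006381888273631))
```

Opening 62.8 mm with no force is unexpected, so I'll look.

```bash
python3 - <<'E'
from go import *
go(.5263,-.2045,.026,81.2)
p,d=r.capture("wrist");s,_=r.capture("scene")
im=np.zeros((420,800,3),np.uint8);im[:330,:400]=p[90:420,80:480];im[:200,400:]=cv2.resize(s[170:270,180:380],None,fx=2,fy=2)
cv2.imwrite("pics/w3.png",im[:,:,::-1])
E
```

```text
t 4.35 tcp [ 0.5229 -0.2063  0.0265] yaw 83.12 F [0.  0.3 0.4] w 50.9 gf 0.0
 shift now-axes [-0.125  0.089  0.022] goal-axes [-0.122  0.093  0.022] turn [0.    0.001 0.24 ]
```

View pics/w3.png

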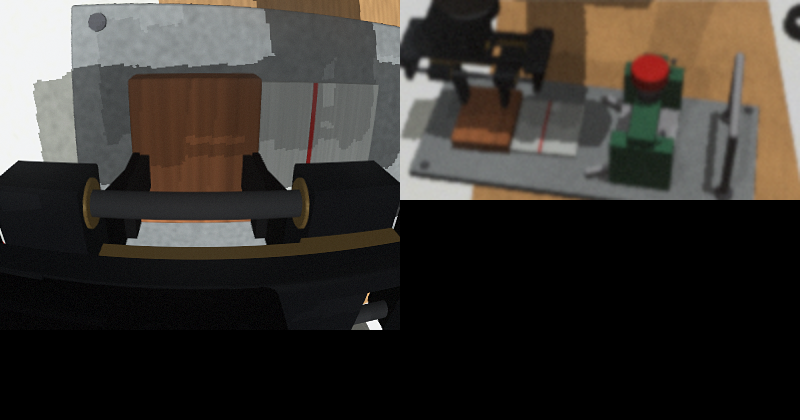

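```bash
python3 - <<'E'
import h2
from h2 import pix
from go import *
go(.5263,-.2045,.026,81.2)
s=r.sense();R=s["ee_rot"];t=s["tcp_pos"];w=.087*s["gripper_width"]/2
Q=[t,t+R[:,1]*w,t-R[:,1]*w]
for n in("scene","wrist"): print(n,pix(n,np.array(Q)).round(1).tolist())
p,d=r.capture("scene");_,P=None,None
from h import pts
_,P=pts("scene",p,d)
m=(P[...,2]>.02)&(P[...,2]<.12)&(p.max(-1)<60)&(abs(P[...,0]-.5)<.1)&(abs(P[...,1]+.2)<.1)
print(m.sum(),np.round(P[m][np.argsort(P[m][:,2])][:12],4).tolist())
pp,dd=r.capture("wrist");c=r.get_calibration("wrist");print([ (uv,dd[uv[1],uv[0]].round(4)) for uv in [(275,180),(275,250),(220,255),(340,255),(275,160)]])
im=np.zeros((540,800,3),np.uint8);a=cv2.resize(p[160:270,180:330],None,fx=5,fy=4.9,interpolation=cv2.INTER_CUBIC);im[:a.shape[0],:a.shape[1]]=a;cv2.imwrite("pics/s4.png",im[:,:,::-1])
E
```

```text
t 4.45 tcp [ 0.5229 -0.2063  0.0265] yaw 83.12 F [ 0.8 -0.1 -0. ] w 43.1 gf 0.0
 shift now-axes [-0.127  0.089  0.019] goal-axes [-0.124  0.093  0.019] turn [0.    0.    0.239]
scene [[223.8, 228.3], [231.4, 229.0], [216.3, 227.6]]
wrist [[276.4, 238.1], [309.3, 238.0], [243.5, 238.0]]
322 [[0.5127, -0.1653, 0.02], [0.5734, -0.2202, 0.0205], [0.542, -0.1684, 0.0205], [0.5739, -0.2119, 0.0212], [0.4998, -0.1633, 0.0221], [0.5746, -0.2145, 0.0221], [0.578, -0.1951, 0.0222], [0.5715, -0.242, 0.0224], [0.4852, -0.1616, 0.0226], [0.5749, -0.2062, 0.0226], [0.5751, -0.2034, 0.0229], [0.5784, -0.1786, 0.0229]]
[((275, 180), np.float32(0.1905)), ((275, 250), np.float32(0.2019)), ((220, 255), np.float32(0.1578)), ((340, 255), np.float32(0.2214)), ((275, 160), np.float32(0.2085))]
```

View pics/s4.png

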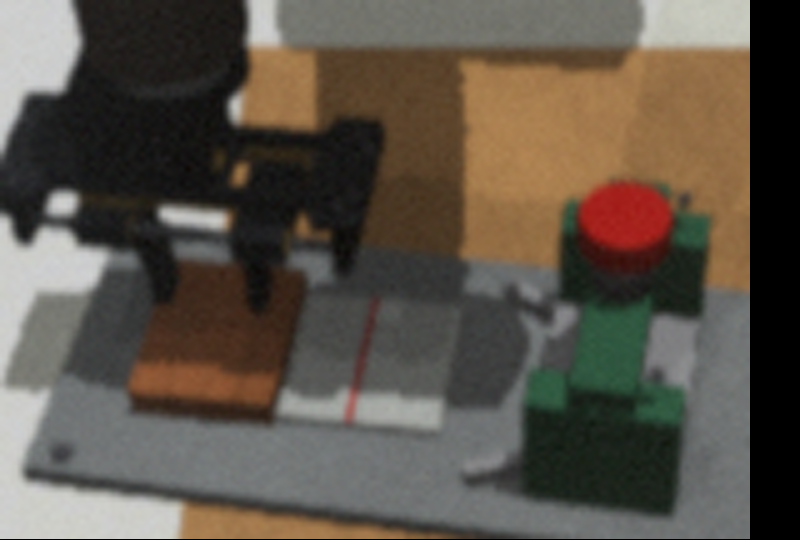

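The scene view shows the fingertips at crop (160,300) and (260,305), hovering clearly above the block. They sit higher than the reported TCP. I'll reopen and measure fingertip height from depth.

Emit:
jog_arm(plan="0 0 0 0 0 0 -1;0 0 0 0 0 0 -1;0 0 0 0 0 0 -1;0 0 0 0 0 0 -1;0 0 0 0 0 0 -1;0 0 0 0 0 0 -1;0 0 0 0 0 0 -1;0 0 0 0 0 0 -1;0 0 0 0 0 0 -1;0 0 0 0 0 0 -1")

```text
time_s: 5.55
tcp_pos: [0.5229, -0.2063, 0.0265]
ee_rot: [[-0.993, 0.12, 0.0], [0.12, 0.993, 0.0], [-0.0, 0.0, -1.0]]
wrist_force: [-0.6, -0.4, -0.2]
gripper_width: 0.997
gripper_force: 0.0
```

```bash
python3 - <<'E'
import h2
from h2 import pix
from go import *
go(.5263,-.2045,.026,81.2)
p,d=r.capture("scene");_,P=pts("scene",p,d);np.savez("s5.npz",p=p,d=d)
c=r.get_calibration("wrist")["extrinsics"];w,dd=r.capture("wrist");np.savez("w5.npz",p=w,d=dd)
K=r.get_calibration("wrist")["mtx"];v,u=np.mgrid[:420,:560];x=u-K[0,2];y=v-K[1,2];rr=np.hypot(x,y)+1e-9;th=rr/K[0,0]
k=np.tan(th)/rr*dd;W=np.stack([x*k,-y*k,-dd],-1)@c[:3,:3].T+c[:3,3]
s=r.sense();R=s["ee_rot"];t=s["tcp_pos"]
for nm,Q,im in(("scene",P,p),("wrist",W,w)):
    L=(Q-t)@R   # tool frame
    m=(im.max(-1)<75)&(abs(L[...,0])<.014)&(abs(L[...,1])<.065)&(abs(L[...,1])>.03)&(L[...,2]>-.08)
    for sg in(1,-1):
        q=L[m&(L[...,1]*sg>0)];
        if len(q): print(nm,sg,len(q),"tool z max",np.percentile(q[:,2],[50,80,90,95,99]).round(4),"y",np.percentile(q[:,1],[2,50,98]).round(4),"x",np.median(q[:,0]).round(4))
print("block top wrist",W[200,260:290:10].round(4).tolist(),"bed",W[130,275].round(4))
E
```

```text
t 5.55 tcp [ 0.5229 -0.2063  0.0265] yaw 83.11 F [-0.6 -0.4 -0.2] w 86.7 gf 0.0
 shift now-axes [-0.127  0.089  0.018] goal-axes [-0.124  0.094  0.018] turn [0.    0.    0.239]
scene 1 101 tool z max [-0.0111  0.0014  0.0058  0.0066  0.0081] y [0.0302 0.0439 0.0601] x -0.0083
scene -1 140 tool z max [-0.0128  0.0113  0.0126  0.0137  0.0145] y [-0.0644 -0.047  -0.0318] x -0.005
wrist 1 1381 tool z max [-0.0551 -0.0401 -0.0114 -0.0106  0.0038] y [0.0329 0.0442 0.054 ] x 0.0099
wrist -1 1640 tool z max [-0.0507  0.0101  0.0109  0.0113  0.0118] y [-0.0617 -0.0479 -0.0404] x 0.0099
block top wrist [[0.4934, -0.2127, 0.0369], [0.494, -0.2067, 0.0374], [0.495, -0.2008, 0.0366]] bed [ 0.4542 -0.1989  0.0159]
```

```bash
python3 - <<'E'
import h2
from go import *
s=r.sense();R=s["ee_rot"];t=s["tcp_pos"]
z=np.load("w5.npz");w,dd=z["p"],z["d"];c=r.get_calibration("wrist");E=c["extrinsics"];K=c["mtx"]
v,u=np.mgrid[:420,:560];x=u-K[0,2];y=v-K[1,2];rr=np.hypot(x,y)+1e-9;k=np.tan(rr/K[0,0])/rr*dd
L=(np.stack([x*k,-y*k,-dd],-1)@E[:3,:3].T+E[:3,3]-t)@R
for col in(188,184,180,176,172,364,368,372,376,380):
    print(col,[(vv,int(w[vv,col].max()),*(L[vv,col]*1e3).round(0).astype(int)) for vv in range(226,262,3)])
z=np.load("s5.npz");p,d=z["p"],z["d"];_,P=pts("scene",p,d);L=(P-t)@R
for col in(203,205,207,209,236,238,240,242,244): print("s",col,[(vv,int(p[vv,col].max()),*(L[vv,col]*1e3).round(0).astype(int)) for vv in range(208,230,2)])
E
```

```text
188 [(226, 71, np.int64(4), np.int64(-62), np.int64(11)), (229, 75, np.int64(2), np.int64(-62), np.int64(11)), (232, 74, np.int64(0), np.int64(-62), np.int64(11)), (235, 87, np.int64(-2), np.int64(-62), np.int64(10)), (238, 95, np.int64(-5), np.int64(-62), np.int64(10)), (241, 85, np.int64(-7), np.int64(-63), np.int64(12)), (244, 44, np.int64(-10), np.int64(-63), np.int64(12)), (247, 21, np.int64(10), np.int64(-48), np.int64(-40)), (250, 20, np.int64(10), np.int64(-47), np.int64(-44)), (253, 20, np.int64(10), np.int64(-46), np.int64(-49)), (256, 20, np.int64(10), np.int64(-45), np.int64(-52)), (259, 21, np.int64(10), np.int64(-44), np.int64(-55))]
184 [(226, 93, np.int64(4), np.int64(-65), np.int64(12)), (229, 89, np.int64(2), np.int64(-65), np.int64(11)), (232, 89, np.int64(-1), np.int64(-65), np.int64(12)), (235, 90, np.int64(-2), np.int64(-65), np.int64(9)), (238, 88, np.int64(-5), np.int64(-65), np.int64(11)), (241, 84, np.int64(-7), np.int64(-65), np.int64(10)), (244, 21, np.int64(12), np.int64(-50), np.int64(-40)), (247, 21, np.int64(11), np.int64(-49), np.int64(-43)), (250, 21
[... 10297 characters left out ...]
, np.int64(11), np.int64(49), np.int64(5))]
s 244 [(208, 25, np.int64(-33), np.int64(74), np.int64(-130)), (210, 27, np.int64(-36), np.int64(74), np.int64(-126)), (212, 26, np.int64(-38), np.int64(74), np.int64(-121)), (214, 47, np.int64(-38), np.int64(74), np.int64(-113)), (216, 99, np.int64(60), np.int64(45), np.int64(9)), (218, 63, np.int64(56), np.int64(45), np.int64(13)), (220, 72, np.int64(41), np.int64(49), np.int64(5)), (222, 72, np.int64(35), np.int64(50), np.int64(6)), (224, 68, np.int64(28), np.int64(51), np.int64(7)), (226, 76, np.int64(20), np.int64(53), np.int64(6)), (228, 76, np.int64(14), np.int64(54), np.int64(8))]<stdin>:10: RuntimeWarning: invalid value encountered in cast
```

Depth shows the real fingertips about 38 mm short of the reported TCP (tool z about -38 mm). The body distance fits too: 113 - 38 = 75 mm. From here I use real tip z = reported z + 0.038. I'll recheck block centring from the wrist before descending.

```bash
python3 - <<'E'
import h2
from go import *
from fit import *
W=np.load("w5.npz")["p"]
S=rect(-.04,.04,-.05,.05);R=r.sense()["ee_rot"];t=r.sense()["tcp_pos"]
m=(S[:,1]>-.045)&~((abs(S[:,0])>.039)&(S[:,1]<.0))
for z in(.037,):
  g,e=fit(dict(wrist=W),S[m],z,[.5235,-.2055,83.2]);print(g,e,"in tool",(R.T@(np.r_[g[:2],z]-t)).round(4))
g,e=fit(dict(wrist=W),rect(.04,.13,-.045,.045)[25:75],.021,[.5235,-.2055,83.2]);print(g,e,"in tool",(R.T@(np.r_[g[:2],.02]-t)).round(4))
E
```

```text
[ 0.51735878 -0.20650448 84.18241602] 0.12535772455305114 in tool [ 0.0055 -0.0008 -0.0106]
[ 0.52502974 -0.20709669 83.54946889] 0.03646345664287559 in tool [-0.0022 -0.0005  0.0064]
```

Emit:
jog_arm(plan="0 0.02 0.2 0 0 0 -1;0 0.02 0.2 0 0 0 -1;0 0 0.2 0 0 0 -1;0 0 0.2 0 0 0 -1;0 0 0.12 0 0 0 -1;0 0 0.1 0 0 0 -1;0 0 0.06 0 0 0 -1;0 0 0.06 0 0 0 -1;0 0 0.06 0 0 0 -1;0 0 0 0 0 0 -1")

```text
time_s: 6.65
tcp_pos: [0.5229, -0.2054, -0.0037]
ee_rot: [[-0.993, 0.12, -0.0], [0.12, 0.993, 0.0], [0.0, 0.0, -1.0]]
wrist_force: [-1.4, -0.7, 0.1]
gripper_width: 0.998
gripper_force: 0.0
```

Emit:
jog_arm(plan="0 0 0.06 0 0 0 -1;0 0 0.06 0 0 0 -1;0 0 0.06 0 0 0 -1;0 0 0.06 0 0 0 -1;0 0 0 0 0 0 1;0 0 0 0 0 0 1;0 0 0 0 0 0 1;0 0 0 0 0 0 1;0 0 0 0 0 0 1;0 0 0 0 0 0 1")

```text
time_s: 7.65
tcp_pos: [0.5228, -0.2054, -0.0097]
ee_rot: [[-0.993, 0.12, -0.0], [0.12, 0.993, 0.0], [0.0, -0.0, -1.0]]
wrist_force: [-1.4, -1.0, -2.0]
gripper_width: 0.917
gripper_force: 30.0
```

```bash
cat > meas.py <<'E'
import h2
from go import *
from fit import *
from sys import argv
P0=np.array([.5553,-.0240]);A=np.radians(81.2);RP=np.array([[np.cos(A),-np.sin(A)],[np.sin(A),np.cos(A)]])
def meas(x=None):
    t=r.sense()["tcp_pos"];g0=[*(t[:2]),82]
    if x is not None: g0=x
    V=dict(top=r.capture("top")[0],scene=r.capture("scene")[0],wrist=r.capture("wrist")[0])
    for n in V:
        for nm,S,z in(("tongue",rect(.04,.13,-.045,.045)[25:75],.021),("line",rect(.0795,.0805,-.045,.045)[25:50],.021)):
            pass
        g,e=fit({n:V[n]},rect(.04,.13,-.045,.045)[:75],.021,g0)
        print(n,g.round(4),round(float(e),3),"line in press",((g[:2]-P0)@RP+[.08*np.cos(np.radians(g[2]-81.2)),.08*np.sin(np.radians(g[2]-81.2))]).round(4),"dyaw",round(g[2]-81.2,2))
E
python3 - <<'E'
from meas import *
go(.5553,-.024,-.0095,81.2)
meas()
E
```

```text
t 7.65 tcp [ 0.5228 -0.2054 -0.0097] yaw 83.11 F [-1.4 -1.  -2. ] w 79.8 gf 30.0
 shift now-axes [-0.421  7.359 -0.009] goal-axes [-0.177  7.369 -0.009] turn [-0.    -0.003  0.238]
top [ 0.5185 -0.2085 79.0344] 0.133 line in press [-0.108   0.0051] dyaw -2.17
scene [ 0.5246 -0.2057 83.2509] 0.03 line in press [-0.1043  0.0054] dyaw 2.05
wrist [ 0.5262 -0.2055 84.0451] 0.118 line in press [-0.1039  0.005 ] dyaw 2.85
```

Gripped at 79.8 mm. I'll straighten to the press and slide to just before the gap, then re-measure.

Emit:
jog_arm(plan="0 0 0 0 0 0.12 1;-0.03 0.1 0 0 0 0.12 1;-0.03 0.2 0 0 0 0 1;0 0.3 0 0 0 0 1;0 0.3 0 0 0 0 1;0 0.3 0 0 0 0 1;0 0.3 0 0 0 0 1;0 0.3 0 0 0 0 1;0 0.15 0 0 0 0 1;0 0 0 0 0 0 1")

```text
time_s: 8.8
tcp_pos: [0.532, -0.1567, -0.0095]
ee_rot: [[-0.988, 0.152, -0.0], [0.152, 0.988, 0.0], [0.0, 0.0, -1.0]]
wrist_force: [0.3, 0.0, -4.1]
gripper_width: 0.917
gripper_force: 30.0
```

```bash
python3 - <<'E'
from meas import *
go(.5553-.08*.153,-.024-.08*.988,-.0095,81.2)
meas()
p,d=r.capture("wrist");cv2.imwrite("pics/w8.png",cv2.resize(p[60:300,240:560],None,fx=2.4,fy=2.4)[:,:,::-1]);np.savez("w8.npz",p=p,d=d)
E
```

```text
t 8.8 tcp [ 0.532  -0.1567 -0.0095] yaw 81.25 F [ 0.3  0.  -4.1] w 79.8 gf 30.0
 shift now-axes [-1.09e-01  2.19e+00 -2.00e-03] goal-axes [-1.080e-01  2.191e+00 -2.000e-03] turn [ 0.    -0.     0.006]
top [ 0.5414 -0.1591 86.6635] 0.074 line in press [-0.056   0.0007] dyaw 5.46
scene [ 0.5327 -0.1612 81.5503] 0.104 line in press [-0.0591  0.0019] dyaw 0.35
wrist [ 0.5351 -0.1576 81.9665] 0.121 line in press [-0.0551  0.0006] dyaw 0.77
```

View pics/w8.png

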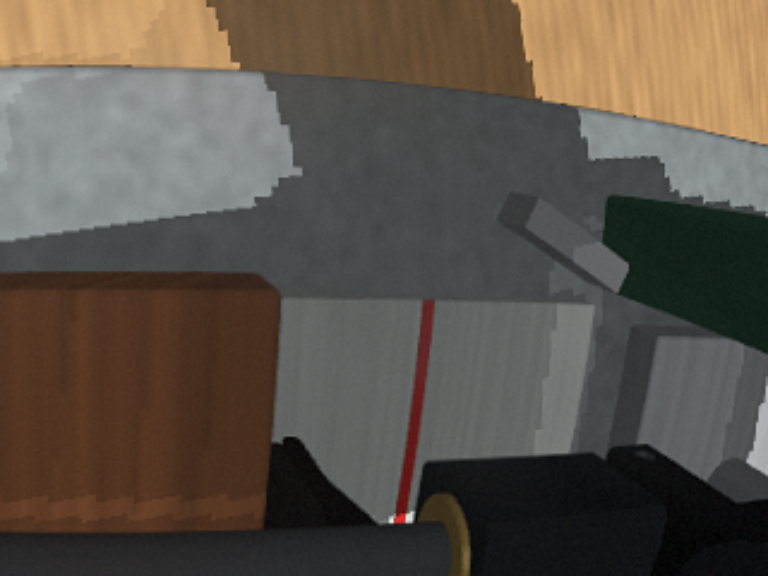

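The view shows the tongue tip at crop column 590, just before the guide throat at (620,290), with the red line at column 415. Next I'll check lateral offset against the bed edge in the same image.

```bash
cat > lat.py <<'E'
from meas import *
def lat(W):
    # side-edge-only fits in the wrist frame: bed +y edge and tongue +y edge / block +y edge
    t=r.sense()["tcp_pos"]
    def side(S,z,g0):
        g,e=fit(dict(wrist=W),S,z,g0,reach=.006);return g,e
    B=rect(-.27,.19,-.095,.095)[50:75];x=B[:,0];B=B[(x>-.19)&(x<.02)]
    T_=rect(.04,.13,-.045,.045)[50:75];T_=T_[(T_[:,0]<.12)]
    K=rect(-.04,.04,-.05,.05)[50:75]
    u=RP[:,0];n=RP[:,1]
    for nm,S,z,g0 in(("bed",B,.015,[*P0,81.2]),("tongue",T_,.021,[t[0]+.003,t[1],81.2]),("block",K,.037,[t[0]+.003,t[1],81.2])):
        g,e=side(S,z,g0);print(nm,"press y of origin",round(float((g[:2]-P0)@n),4),"yaw",g[2].round(2),round(float(e),3))
E
python3 - <<'E'
from lat import *
lat(np.load("w8.npz")["p"])
E
```

```text
fit.py:25: RuntimeWarning: invalid value encountered in divide
  X=np.vstack(X);L=np.vstack(N);W=np.concatenate(W);W=np.sqrt(W/W.max())
Traceback (most recent call last):
  File "lat.py", line 12, in lat
    g,e=side(S,z,g0);print(nm,"press y of origin",round(float((g[:2]-P0)@n),4),"yaw",g[2].round(2),round(float(e),3))
        ~~~~^^^^^^^^
  File "lat.py", line 6, in side
    g,e=fit(dict(wrist=W),S,z,g0,reach=.006);return g,e
        ~~~^^^^^^^^^^^^^^^^^^^^^^^^^^^^^^^^^
  File "fit.py", line 29, in fit
    o=least_squares(f,p,loss='soft_l1');p=o.x
ValueError: Residuals are not finite in the initial point.
```

```bash
cat >> h2.py <<'E'
def unp(u,v,z,E=None):
    c=h.r.get_calibration("wrist");K=c["mtx"];E=c["extrinsics"] if E is None else E
    x,y=u-K[0,2],v-K[1,2];rr=np.hypot(x,y);th=rr/K[0,0]
    d=E[:3,:3]@np.array([np.sin(th)*x/rr,-np.sin(th)*y/rr,-np.cos(th)]);return E[:3,3]+d*(z-E[2,3])/d[2]
E
python3 - <<'E'
from meas import *
from h2 import unp
for nm,u,v,z in(("bed",400,84,.015),("bed",300,73.5,.015),("bed",150,67,.015),("bed",500,95,.015),("tong",330,297,.021),("tong",430,300,.021),("tong",560,303,.021),("guide/upright base",615,293,.015),("same z29",628,265,.029),("linetop",428,300,.021),("tip",595,305,.021)):
    X=unp(240+(u-1)/2.4,60+(v-1)/2.4,z);print(nm,((X[:2]-P0)@RP).round(4))
E
```

```text
bed [-0.0638  0.0956]
bed [-0.0883  0.0961]
bed [-0.1221  0.0962]
bed [-0.0365  0.0957]
tong [-0.0809  0.046 ]
tong [-0.0555  0.0457]
tong [-0.0174  0.0459]
guide/upright base [0.0057 0.048 ]
same z29 [-0.0025  0.0578]
linetop [-0.0561  0.0457]
tip [-0.0056  0.0457]
```

Lateral offset is about 0 and the line is at about -55 mm. The gripper body may come near the knob at the end, so I'll slide gripped to about -12 mm, then push the rest from behind.

Emit:
jog_arm(plan="0 0.22 0 0 0 0 1;0 0.22 0 0 0 0 1;0 0.22 0 0 0 0 1;0 0.22 0 0 0 0 1;0 0.22 0 0 0 0 1;0 0.22 0 0 0 0 1;0 0.2 0 0 0 0 1;0 0.2 0 0 0 0 1;0 0 0 0 0 0 1;0 0 0 0 0 0 -1")

```text
time_s: 10.0
tcp_pos: [0.5391, -0.1148, -0.009]
ee_rot: [[-0.988, 0.152, 0.001], [0.152, 0.988, -0.0], [-0.001, -0.0, -1.0]]
wrist_force: [0.7, -0.5, -0.3]
gripper_width: 0.951
gripper_force: 0.0
```

Emit:
jog_arm(plan="0 0 0 0 0 0 -1;0 0 0 0 0 0 -1;0 0 -0.2 0 0 0 -1;0 0 -0.4 0 0 0 -1;0 0 -0.9 0 0 0 1;0 -0.6 -0.3 0 0 0 1;0 -0.9 0 0 0 0 1;0 -0.9 0 0 0 0 1;0 -0.6 0 0 0 0 1;0 0 0 0 0 0 1")

```text
time_s: 11.0
tcp_pos: [0.5264, -0.191, 0.0356]
ee_rot: [[-0.988, 0.156, 0.0], [0.156, 0.988, -0.0], [-0.0, -0.0, -1.0]]
wrist_force: [-0.2, -0.3, -0.2]
gripper_width: 0.539
gripper_force: 0.0
```

```bash
python3 - <<'E'
from meas import *
go(.5553-.16*.153,-.024-.16*.988,-.0095,81.2)
p,d=r.capture("wrist");cv2.imwrite("pics/w9.png",p[:,:,::-1]);np.savez("w9.npz",p=p,d=d)
E
```

```text
t 11.0 tcp [ 0.5264 -0.191   0.0356] yaw 81.03 F [-0.2 -0.3 -0.2] w 46.9 gf 0.0
 shift now-axes [-0.117  0.379  1.804] goal-axes [-0.119  0.378  1.804] turn [-0.     0.001 -0.022]
```

View pics/w9.png

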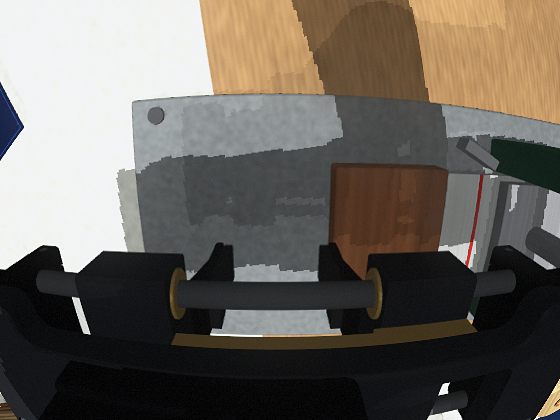

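The block is at columns 330–447, behind the fingers' front, and the line at column 480 is about 12 mm before the upright front (column 495). I'll close, lower behind the block and push.

Emit:
jog_arm(plan="-0.06 0 0 0 0 0 1;-0.06 0 0 0 0 0 1;0 0 0 0 0 0 1;0 0 0 0 0 0 1;0 0 0.5 0 0 0 1;0 0 0.6 0 0 0 1;0 0 0.6 0 0 0 1;0 0 0.25 0 0 0 1;0 0 0.05 0 0 0 1;0 0 0 0 0 0 1")

```text
time_s: 12.05
tcp_pos: [0.53, -0.1895, -0.0147]
ee_rot: [[-0.988, 0.153, -0.0], [0.153, 0.988, -0.0], [0.0, -0.0, -1.0]]
wrist_force: [0.1, 0.1, 0.5]
gripper_width: 0.007
gripper_force: 0.0
```

Emit:
jog_arm(plan="0 0.3 0 0 0 0 1;0 0.3 0 0 0 0 1;0 0.2 0 0 0 0 1;0 0.1 0 0 0 0 1;0 0.1 0 0 0 0 1;0 0.05 0 0 0 0 1;0 0.05 0 0 0 0 1;0 0.05 0 0 0 0 1;0 0 0 0 0 0 1;0 0 0 0 0 0 1")

```text
time_s: 13.05
tcp_pos: [0.5342, -0.1614, -0.0144]
ee_rot: [[-0.988, 0.153, -0.0], [0.153, 0.988, -0.0], [0.0, -0.0, -1.0]]
wrist_force: [-1.1, -4.3, 1.9]
gripper_width: 0.008
gripper_force: 1.9
```

```bash
cat > seeline.py <<'E'
from meas import *
from h2 import unp
# red line and edges located in the wrist picture, unprojected to the press frame
def see():
    go(*(P0+RP@[-.135,0]),-.0145,81.2)
    W,_=r.capture("wrist")
    hsv=cv2.cvtColor(W,cv2.COLOR_RGB2HSV).astype(int);m=((hsv[...,0]<6)|(hsv[...,0]>172))&(hsv[...,1]>150)&(hsv[...,2]>60)
    L=[]
    for v in range(100,330):
        for_u=np.where(m[v])[0]
        if len(for_u)==0 or len(for_u)>14: continue
        X=(unp(for_u.mean(),v,.021)[:2]-P0)@RP
        if abs(X[0])<.06 and abs(X[1])<.044: L.append(X)
    L=np.array(L);print("line rows",len(L))
    if len(L)>3: print(" line x vs y fit",np.polyfit(L[:,1],L[:,0],1).round(4),"y range",L[:,1].min().round(4),L[:,1].max().round(4),"median x",np.median(L[:,0]).round(4))
    t=(r.sense()["tcp_pos"][:2]-P0)@RP;print(" tcp in press",t.round(4))
    # bed rear-left end for reference
    S=rect(-.27,.19,-.095,.095);m=(S[:,0]<-.1)&(S[:,1]>-.0)
    g,e=fit(dict(wrist=W),S[m],.015,[*P0,81.2]);print(" bed ref",((g[:2]-P0)@RP).round(4),(g[2]-81.2).round(2),round(float(e),3))
    return W
E
python3 - <<'E'
from seeline import *
W=see();np.savez("w10.npz",p=W)
E
```

```text
t 13.05 tcp [ 0.5342 -0.1614 -0.0144] yaw 81.18 F [-1.1 -4.3  1.9] w 0.7 gf 1.9
 shift now-axes [0.008 0.16  0.004] goal-axes [0.008 0.16  0.004] turn [-0.002 -0.001 -0.002]
line rows 101
 line x vs y fit [-0.0008 -0.0098] y range -0.044 0.0437 median x -0.0098
 tcp in press [-0.139  -0.0002]
 bed ref [-0.0022  0.0002] -0.42 0.017
```

Emit:
jog_arm(plan="0 0.06 0 0 0 0 1;0 0.06 0 0 0 0 1;0 0.06 0 0 0 0 1;0 0.04 0 0 0 0 1;0 0.02 0 0 0 0 1;0 0 0 0 0 0 1;0 0 0 0 0 0 1;0 0 0 0 0 0 1;0 0 0 0 0 0 1;0 0 0 0 0 0 1")

```text
time_s: 14.1
tcp_pos: [0.5355, -0.155, -0.0146]
ee_rot: [[-0.988, 0.153, 0.0], [0.153, 0.988, 0.0], [-0.0, 0.0, -1.0]]
wrist_force: [-0.2, -2.0, 1.6]
gripper_width: 0.006
gripper_force: 1.2
```

```bash
python3 - <<'E'
from seeline import *
W=see();np.savez("w11.npz",p=W)
T,_=r.capture("top");C,_=r.capture("scene")
# line in top & scene
for n,im in(("top",T),("scene",C)):
    c=r.get_calibration(n);K=c["mtx"];E=c["extrinsics"];L=[]
    a=im.astype(float);red=a[...,0]-a[...,1:].max(-1)
    for y in np.linspace(-.044,.044,45):
        xs=np.linspace(-.014,.014,57);X=P0+np.c_[xs,np.full(57,y)]@RP.T
        uv=pix(n,np.c_[X,np.full(57,.021)]) if False else h2.pix(n,np.c_[X,np.full(57,.021)])
        v=cv2.remap(red.astype(np.float32),uv[:,0].astype(np.float32)[None],uv[:,1].astype(np.float32)[None],cv2.INTER_LINEAR)[0]
        v=v-v.min();
        if v.max()>12: L.append((y,(xs*v**2).sum()/(v**2).sum()))
    L=np.array(L).reshape(-1,2);print(n,len(L),np.median(L[:,1]).round(4) if len(L) else None, np.polyfit(*L.T,1).round(4) if len(L)>3 else None)
a=cv2.resize(W[110:330,380:560],None,fx=3.2,fy=2.7,interpolation=cv2.INTER_CUBIC)
im=np.zeros((600,800,3),np.uint8);im[:a.shape[0],:a.shape[1]]=a;b=cv2.resize(T[170:235,235:285],None,fx=4.4,fy=4.4,interpolation=cv2.INTER_CUBIC);im[:b.shape[0],580:580+b.shape[1]]=b
b=cv2.resize(C[195:270,270:325],None,fx=4,fy=4,interpolation=cv2.INTER_CUBIC);im[290:590,580:800]=b;cv2.imwrite("pics/f.png",im[:,:,::-1])
E
```

```text
t 14.1 tcp [ 0.5355 -0.155  -0.0146] yaw 81.19 F [-0.2 -2.   1.6] w 0.5 gf 1.2
 shift now-axes [ 0.017 -0.1   -0.004] goal-axes [ 0.017 -0.1   -0.004] turn [ 0.001  0.002 -0.001]
line rows 100
 line x vs y fit [ 0.0003 -0.0033] y range -0.0433 0.0435 median x -0.0033
 tcp in press [-0.1325 -0.0004]
 bed ref [-0.0019  0.0011] -0.15 0.018
top 0 None None
scene 31 -0.0025 [ 0.0626 -0.0044]
```

View pics/f.png

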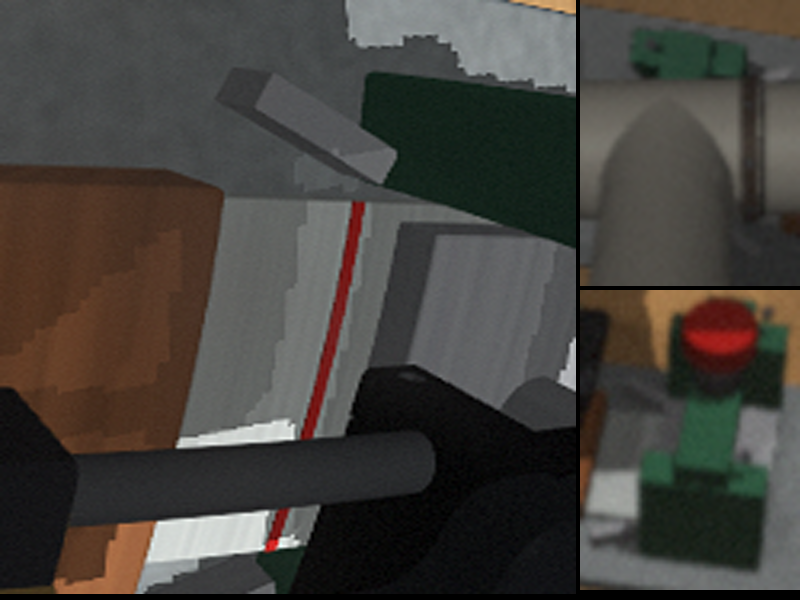

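```bash
python3 - <<'E'
from meas import *
from h2 import unp
for nm,u,v,z in(("guide end bottom",380,184,.015),("guide end top",397,155,.029),("pad bottom front",401,225,.033),("pad bottom front",401,225,.030),("pad bottom front2",371,362,.033),("pad bottom front2",371,362,.030),("line",358,205,.021),("line",307,430,.021),("upright front bottom?",362,130,.015),("tong edge",250,197,.021),("bed",470,60,.015)):
    X=unp(380+(u+.5)/3.2-.5,110+(v+.5)/2.7-.5,z);print(nm,((X[:2]-P0)@RP).round(4))
E
```

```text
guide end bottom [0.0065 0.0483]
guide end top [-0.0018  0.0571]
pad bottom front [-0.0015  0.0427]
pad bottom front [0.0012 0.0421]
pad bottom front2 [-0.0014  0.0115]
pad bottom front2 [0.0012 0.0102]
line [-0.0033  0.0443]
line [-0.0035 -0.0108]
upright front bottom? [-0.0002  0.0605]
tong edge [-0.0292  0.0453]
bed [0.0281 0.0795]
```

Best estimate puts the line at about -2 mm, with yaw straight and y about 0. I'll push 2 mm more, back off, then rise.

Emit:
jog_arm(plan="0 0.04 0 0 0 0 1;0 0.04 0 0 0 0 1;0 0 0 0 0 0 1;0 0 0 0 0 0 1;0 -0.2 0 0 0 0 1;0 -0.4 0 0 0 0 1;0 0 -0.6 0 0 0 1;0 0 -1 0 0 0 1;0 0 -1 0 0 0 1;0 0 0 0 0 0 1")

```text
time_s: 15.25
tcp_pos: [0.5359, -0.1686, 0.0538]
ee_rot: [[-0.988, 0.153, 0.007], [0.153, 0.988, -0.001], [-0.007, 0.001, -1.0]]
wrist_force: [0.0, 0.5, -0.1]
gripper_width: 0.006
gripper_force: 0.0
```

```bash
python3 - <<'E'
from seeline import *
W=see();np.savez("w12.npz",p=W)
go(*(P0+RP@[.04,0]),.165,81.2)
# pad front lower edge vs line profiles
X,_=r.capture("scene");_,P=pts("scene",X,_)
q=(P[...,:2]-P0)@RP;m=(abs(q[...,0]-.04)<.02)&(abs(q[...,1])<.02)&(P[...,2]>.15)&(P[...,2]<.19);print("knob top z",np.percentile(P[m][:,2],[50,90]).round(4))
E
```

```text
t 15.25 tcp [ 0.5359 -0.1686  0.0538] yaw 81.21 F [ 0.   0.5 -0.1] w 0.6 gf 0.0
 shift now-axes [0.138 0.433 2.73 ] goal-axes [0.119 0.435 2.73 ] turn [0.004 0.052 0.002]
line rows 100
 line x vs y fit [ 0.0052 -0.0025] y range -0.0424 0.0438 median x -0.0025
 tcp in press [-0.1458 -0.0014]
 bed ref [-0.001   0.0026] -0.13 0.013
t 15.3 tcp [ 0.5344 -0.1683  0.052 ] yaw 81.17 F [-0.3  0.1 -0.9] w 0.4 gf 0.0
 shift now-axes [ 0.045  7.435 -4.515] goal-axes [ 0.058  7.431 -4.521] turn [ 0.006  0.027 -0.004]
knob top z [0.1705 0.1722]
```

```bash
python3 - <<'E'
from seeline import *
from scipy.ndimage import gaussian_filter
see();W=see()
# pad lower front edge: along rows y=+.02..+.04, find gradient peak in x near 0 at z .031
for z,nm,ys,xs in((.0325,"pad front edge",np.linspace(.015,.040,11),np.linspace(-.012,.012,97)),(.021,"line",np.linspace(.0,.040,11),np.linspace(-.012,.012,97))):
    o=[]
    for y in ys:
        X=P0+np.c_[xs,np.full(len(xs),y)]@RP.T;uv=h2.pix("wrist",np.c_[X,np.full(len(xs),z)]).astype(np.float32)
        I=cv2.remap(W,uv[None,:,0],uv[None,:,1],cv2.INTER_LINEAR)[0].astype(float)
        if nm=="line": s=I[:,0]-I[:,1];o.append((xs*(s>40)).sum()/max((s>40).sum(),1))
        else: g=np.gradient(gaussian_filter(I.mean(1),2)); o.append((xs[g.argmin()]))
    print(nm,np.array(o).round(4).tolist())
E
```

```text
t 15.35 tcp [ 0.5333 -0.1681  0.0507] yaw 81.15 F [ 0.5  0.8 -0.7] w 0.3 gf 0.0
 shift now-axes [0.013 0.429 2.607] goal-axes [0.011 0.431 2.606] turn [ 0.005  0.006 -0.006]
line rows 101
 line x vs y fit [ 0.0043 -0.0021] y range -0.0432 0.0437 median x -0.0021
 tcp in press [-0.1458  0.0005]
 bed ref [-0.0017  0.0018] -0.19 0.009
t 15.4 tcp [ 0.5325 -0.168   0.0498] yaw 81.15 F [ 0.1 -0.5  0.1] w 0.5 gf 0.0
 shift now-axes [-0.021  0.431  2.573] goal-axes [-0.018  0.432  2.573] turn [ 0.004 -0.008 -0.006]
line rows 101
 line x vs y fit [ 0.0034 -0.0019] y range -0.0436 0.0433 median x -0.0019
 tcp in press [-0.1458  0.0007]
 bed ref [-0.0017  0.0016] -0.05 0.011
pad front edge [-0.0108, -0.011, -0.0108, -0.0108, -0.0105, -0.0108, -0.011, -0.0105, -0.0108, -0.0108, -0.0108]
line [-0.0018, -0.0018, -0.0019, -0.0019, -0.0016, -0.0018, -0.0019, -0.0018, -0.0019, -0.0018, -0.0019]
```

Gauge is set: line about -1 mm, straight. Now move over the knob.

Emit:
jog_arm(plan="0 0.3 -1 0 0 0 1;0 0.5 -1 0 0 0 1;0 0.5 -1 0 0 0 1;0 0.6 -1 0 0 0 1;0 0.7 -0.5 0 0 0 1;0 0.97 0 0 0 0 1;0 0.97 0 0 0 0 1;0 0.97 0 0 0 0 1;0 0.97 0 0 0 0 1;0 0.95 0 0 0 0 1")

```text
time_s: 16.45
tcp_pos: [0.5611, 0.0165, 0.1614]
ee_rot: [[-0.988, 0.153, -0.003], [0.153, 0.988, -0.0], [0.003, -0.001, -1.0]]
wrist_force: [-0.1, -0.4, -0.8]
gripper_width: 0.008
gripper_force: 0.0
```

Emit:
jog_arm(plan="0 0 0 0 0 0 1;0 0 0.3 0 0 0 1;0 0 0.3 0 0 0 1;0 0 0.2 0 0 0 1;0 0 0.1 0 0 0 1;0 0 0.04 0 0 0 1;0 0 0.04 0 0 0 1;0 0 0.04 0 0 0 1;0 0 0.04 0 0 0 1;0 0 0 0 0 0 1")

```text
time_s: 17.45
tcp_pos: [0.5617, 0.0156, 0.1364]
ee_rot: [[-0.988, 0.153, -0.0], [0.153, 0.988, 0.0], [0.0, 0.0, -1.0]]
wrist_force: [-0.7, 0.2, -0.5]
gripper_width: 0.004
gripper_force: 0.0
```

```bash
python3 - <<'E'
from meas import *
go(*(P0+RP@[.04,0]),.132,81.2)
E
```

```text
t 17.45 tcp [0.5617 0.0156 0.1364] yaw 81.2 F [-0.7  0.2 -0.5] w 0.3 gf 0.0
 shift now-axes [ 0.01  -0.005  0.177] goal-axes [ 0.01  -0.005  0.177] turn [ 0. -0. -0.]
```

Emit:
jog_arm(plan="0 0 0.04 0 0 0 1;0 0 0.04 0 0 0 1;0 0 0.04 0 0 0 1;0 0 0.04 0 0 0 1;0 0 0.04 0 0 0 1;0 0 0.04 0 0 0 1;0 0 0.04 0 0 0 1;0 0 0.04 0 0 0 1;0 0 0.04 0 0 0 1;0 0 0.04 0 0 0 1")

```text
time_s: 18.45
tcp_pos: [0.5619, 0.0156, 0.1276]
ee_rot: [[-0.988, 0.153, 0.001], [0.153, 0.988, -0.0], [-0.001, 0.0, -1.0]]
wrist_force: [-1.1, 0.4, 6.1]
gripper_width: 0.005
gripper_force: 2.7
```

Emit:
jog_arm(plan="0 0 0.04 0 0 0 1;0 0 0.03 0 0 0 1;0 0 0.03 0 0 0 1;0 0 0 0 0 0 1;0 0 0 0 0 0 1;0 0 0 0 0 0 1;0 0 0 0 0 0 1;0 0 0 0 0 0 1;0 0 0 0 0 0 1;0 0 0 0 0 0 1")

```text
time_s: 19.45
tcp_pos: [0.5619, 0.0156, 0.1249]
ee_rot: [[-0.988, 0.153, 0.001], [0.153, 0.988, -0.0], [-0.001, 0.0, -1.0]]
wrist_force: [-1.6, 0.7, 4.4]
gripper_width: 0.006
gripper_force: 2.6
```

Emit:
jog_arm(plan="0 0 0.03 0 0 0 1;0 0 0.03 0 0 0 1;0 0 0.03 0 0 0 1;0 0 0.03 0 0 0 1;0 0 0 0 0 0 1;0 0 0 0 0 0 1;0 0 0 0 0 0 1;0 0 0 0 0 0 1;0 0 0 0 0 0 1;0 0 0 0 0 0 1")

```text
time_s: 20.45
tcp_pos: [0.562, 0.0156, 0.1248]
ee_rot: [[-0.988, 0.152, 0.002], [0.152, 0.988, -0.001], [-0.002, -0.0, -1.0]]
wrist_force: [-8.2, 2.4, 17.5]
gripper_width: 0.0
gripper_force: 8.8
```

Emit:
jog_arm(plan="0 0 0.02 0 0 0 1;0 0 0.02 0 0 0 1;0 0 0 0 0 0 1;0 0 0 0 0 0 1;0 0 0 0 0 0 1;0 0 0 0 0 0 1;0 0 0 0 0 0 1;0 0 0 0 0 0 1;0 0 0 0 0 0 1;0 0 0 0 0 0 1")

```text
time_s: 21.45
tcp_pos: [0.5621, 0.0156, 0.1247]
ee_rot: [[-0.988, 0.151, 0.003], [0.151, 0.988, -0.001], [-0.003, -0.0, -1.0]]
wrist_force: [-9.9, 2.2, 22.0]
gripper_width: 0.004
gripper_force: 10.9
```

Force rose to 22 N with no further motion, so the pad rests on the gauge. Rise and go to the tag.

Emit:
jog_arm(plan="0 0 -0.8 0 0 0 1;0 0 -1 0 0 0 1;0 0 -0.3 0 0 0 1;0.35 1 0 0 0 0 1;0.35 1 0 0 0 0 1;0.35 1 0 0 0 0 1;0.35 1 0 0 0 0 1;0.35 1 0 0 0 0 1;0.35 1 0 0 0 0 1;0.35 1 0 0 0 0 1")

```text
time_s: 22.45
tcp_pos: [0.5273, 0.1988, 0.1713]
ee_rot: [[-0.988, 0.153, -0.001], [0.153, 0.988, -0.0], [0.001, -0.001, -1.0]]
wrist_force: [-0.1, 0.5, -0.1]
gripper_width: 0.004
gripper_force: 0.0
```

Emit:
jog_arm(plan="0.34 1 0 0 0 0 -1;0.34 1 0 0 0 0 -1;0.34 1 0 0 0 0 -1;0.34 1 0 0 0 0 -1;0.34 1 0 0 0 0 -1;0.34 0.95 0 0 0 -0.9 -1;0 0 0 0 0 -1 -1;0 0 0 0 0 -1 -1;0 0 0 0 0 -1 -1;0 0 0 0 0 -1 -1")

```text
time_s: 23.45
tcp_pos: [0.4999, 0.3527, 0.1711]
ee_rot: [[-0.86, -0.511, -0.001], [-0.511, 0.86, -0.001], [0.002, -0.0, -1.0]]
wrist_force: [0.5, -0.2, -0.0]
gripper_width: 0.836
gripper_force: 0.0
```

Emit:
jog_arm(plan="0 0 0 0 0 -1 -1;0 0 0.6 0 0 0 -1;0 0 0.6 0 0 0 -1;0 0 0 0 0 0 -1;0 0 0 0 0 0 -1;0 0 0 0 0 0 -1;0 0 0 0 0 0 -1;0 0 0 0 0 0 -1;0 0 0 0 0 0 -1;0 0 0 0 0 0 -1")

```text
time_s: 24.45
tcp_pos: [0.5004, 0.3528, 0.1427]
ee_rot: [[-0.784, -0.621, 0.0], [-0.621, 0.784, 0.0], [-0.0, 0.0, -1.0]]
wrist_force: [0.4, 0.1, -0.3]
gripper_width: 0.996
gripper_force: 0.0
```

```bash
python3 - <<'E'
from meas import *
go(.501,.353,.013,128.5)
W,dW=r.capture("wrist");C,dC=r.capture("scene");T,dT=r.capture("top");np.savez("t1.npz",W=W,C=C,T=T,dC=dC,dT=dT,dW=dW)
for n,im in(("wrist",W),("scene",C)):
    for y0 in(-52,128-90): 
        t,e=fit({n:im},rect(-.018,.018,-.025,.025),.07,[.501,.353,y0]);print(n,t.round(4),round(float(e),3))
for n,d in(("scene",dC),("top",dT)):
    _,P=pts(n,None,d);q=(P[...,:2]-P0)@RP
    m=(np.hypot(q[...,0]-.04,q[...,1])<.02)&(P[...,2]>.14)&(P[...,2]<.2);print(n,"knob z",m.sum(),np.percentile(P[m][:,2],[25,50,75]).round(4))
    z=np.load(n+"0.npz")["d"];_,P=pts(n,None,z);q=(P[...,:2]-P0)@RP
    m=(np.hypot(q[...,0]-.04,q[...,1])<.02)&(P[...,2]>.14)&(P[...,2]<.2);print(n,"  before",np.percentile(P[m][:,2],[25,50,75]).round(4))
E
```

```text
t 24.45 tcp [0.5004 0.3528 0.1427] yaw 128.4 F [ 0.4  0.1 -0.3] w 86.7 gf 0.0
 shift now-axes [-0.022 -0.008  5.186] goal-axes [-0.024 -0.008  5.186] turn [ 0.001  0.003 -0.013]
wrist [  0.4981   0.351  -48.8548] 0.114
wrist [ 0.508   0.3506 40.3545] 0.071
scene [  0.5013   0.3529 -50.896 ] 0.122
scene [ 0.5088  0.351  36.9531] 0.145
scene knob z 151 [0.1584 0.1595 0.1606]
scene   before [0.1698 0.1706 0.1715]
top knob z 145 [0.1565 0.1585 0.1609]
top   before [0.1687 0.1708 0.1729]
```

Knob is down at about 159–160 mm, as expected. Next I'll resolve tag yaw from its top-face points.

```bash
cat > tagw.py <<'E'
from meas import *
def tagw(z0,z1,W,dd,near=None):
    c=r.get_calibration("wrist");E=c["extrinsics"];K=c["mtx"]
    v,u=np.mgrid[:420,:560];x=u-K[0,2];y=v-K[1,2];rr=np.hypot(x,y)+1e-9;k=np.tan(rr/K[0,0])/rr*dd
    P=np.stack([x*k,-y*k,-dd],-1)@E[:3,:3].T+E[:3,3]
    hsv=cv2.cvtColor(W,cv2.COLOR_RGB2HSV);o=(hsv[...,0]>3)&(hsv[...,0]<16)&(hsv[...,1]>150)
    m=o&(P[...,2]>z0)&(P[...,2]<z1)&(np.hypot(P[...,0]-near[0],P[...,1]-near[1])<.05)
    Q=P[m];(cx,cy),(w,h_),a=cv2.minAreaRect((Q[:,:2]*1000).astype(np.float32));print("n",m.sum(),"centre",cx,cy,"size",w,h_,"angle of w side",a,"z",np.median(Q[:,2]).round(4),"rows",u[m].min(),u[m].max(),v[m].min(),v[m].max())
    return P,m
E
python3 - <<'E'
from tagw import *
z=np.load("t1.npz");tagw(.063,.078,z["W"],z["dW"],(.501,.353))
E
```

```text
n 2226 centre 497.947509765625 351.175537109375 size 49.24848175048828 35.14604187011719 angle of w side 41.79539108276367 z 0.0703 rows 254 297 175 232
```

Emit:
jog_arm(plan="0 -0.02 0.9 0 0 -0.33 -1;0 0 0.9 0 0 0 -1;0 0 0.9 0 0 0 -1;0 0 0.9 0 0 0 -1;0 0 0.9 0 0 0 -1;0 0 0.6 0 0 0 -1;0 0 0.35 0 0 0 -1;0 0 0 0 0 0 -1;0 0 0 0 0 0 1;0 0 0 0 0 0 1")

```text
time_s: 25.6
tcp_pos: [0.5013, 0.353, 0.0074]
ee_rot: [[-0.754, -0.657, 0.002], [-0.657, 0.754, 0.002], [-0.002, 0.0, -1.0]]
wrist_force: [0.0, 0.3, -0.4]
gripper_width: 0.897
gripper_force: 0.0
```

Emit:
jog_arm(plan="0 0 0 0 0 0 1;0 0 0 0 0 0 1;0 0 0 0 0 0 1;0 0 0 0 0 0 1;0 0 0 0 0 0 1;0 0 0 0 0 0 1;0 0 0 0 0 0 1;0 0 0 0 0 0 1;0 0 0 0 0 0 1;0 0 -0.2 0 0 0 1")

```text
time_s: 26.6
tcp_pos: [0.5001, 0.3517, 0.0105]
ee_rot: [[-0.755, -0.656, -0.001], [-0.656, 0.755, -0.001], [0.002, -0.0, -1.0]]
wrist_force: [0.2, -0.2, -0.5]
gripper_width: 0.412
gripper_force: 30.0
```

```bash
python3 - <<'E'
from meas import *
go(*(P0+RP@[.15,0]),.15,81.2)
E
```

```text
t 26.6 tcp [0.5001 0.3517 0.0105] yaw 131.02 F [ 0.2 -0.2 -0.5] w 35.8 gf 30.0
 shift now-axes [ 3.625 -8.918 -5.571] goal-axes [-4.482 -8.515 -5.579] turn [-0.007 -0.013  6.227]
```

Emit:
jog_arm(plan="0 0 -0.97 0 0 0 1;0 0 -0.97 0 0 0 1;0 0 -0.97 0 0 0 1;0 0 -0.97 0 0 0 1;0 0 -0.97 0 0 0 1;0 0 -0.97 0 0 0 1;0 0 -0.97 0 0 0 1;0 0 0 0 0 0.89 1;0 0 0 0 0 0.89 1;0 0 0 0 0 0.89 1")

```text
time_s: 27.6
tcp_pos: [0.5005, 0.3521, 0.1814]
ee_rot: [[-0.943, -0.332, -0.0], [-0.332, 0.943, 0.0], [-0.0, 0.0, -1.0]]
wrist_force: [0.3, -0.1, -1.4]
gripper_width: 0.411
gripper_force: 30.0
```

Emit:
jog_arm(plan="0 0 0 0 0 0.89 1;0 0 0 0 0 0.89 1;0 0 0 0 0 0.89 1;0 0 0 0 0 0.89 1;-0.5 -0.95 0 0 0 0 1;-0.5 -0.95 0 0 0 0 1;-0.5 -0.95 0 0 0 0 1;-0.5 -0.95 0 0 0 0 1;-0.5 -0.95 0 0 0 0 1;-0.5 -0.95 0 0 0 0 1")

```text
time_s: 28.6
tcp_pos: [0.553, 0.1988, 0.1812]
ee_rot: [[-0.988, 0.153, -0.0], [0.153, 0.988, 0.0], [0.0, -0.0, -1.0]]
wrist_force: [0.9, 0.5, -0.5]
gripper_width: 0.412
gripper_force: 30.0
```

Emit:
jog_arm(plan="-0.49 -0.94 0 0 0 0 1;-0.49 -0.94 0 0 0 0 1;-0.49 -0.94 0 0 0 0 1;0 0 0 0 0 0 1;0 0 0 0 0 0 1;0 0 0 0 0 0 1;0 0 0 0 0 0 1;0 0 0 0 0 0 1;0 0 0 0 0 0 1;0 0 0 0 0 0 1")

```text
time_s: 29.6
tcp_pos: [0.5784, 0.1251, 0.181]
ee_rot: [[-0.988, 0.153, -0.0], [0.153, 0.988, 0.0], [0.0, -0.0, -1.0]]
wrist_force: [0.1, 0.6, -0.5]
gripper_width: 0.411
gripper_force: 30.0
```

```bash
python3 - <<'E'
from meas import *
go(*(P0+RP@[.15,0]),.098,81.2)
# rail points from first pictures (unobstructed) and now
for n in("top","scene"):
    z=np.load(n+"0.npz")["d"];_,P=pts(n,None,z);q=(P[...,:2]-P0)@RP
    m=(abs(q[...,0]-.15)<.03)&(abs(q[...,1])<.055)&(P[...,2]>.135)&(P[...,2]<.155);print(n,m.sum(),"rail press x",np.percentile(q[m][:,0],[5,50,95]).round(4),"z",np.percentile(P[m][:,2],[50,90]).round(4))
W,dd=r.capture("wrist");c=r.get_calibration("wrist");E=c["extrinsics"];K=c["mtx"]
v,u=np.mgrid[:420,:560];x=u-K[0,2];y=v-K[1,2];rr=np.hypot(x,y)+1e-9;k=np.tan(rr/K[0,0])/rr*dd
P=np.stack([x*k,-y*k,-dd],-1)@E[:3,:3].T+E[:3,3];q=(P[...,:2]-P0)@RP
m=(abs(q[...,0]-.15)<.03)&(abs(q[...,1])<.06)&(P[...,2]>.13)&(P[...,2]<.155)&(dd>0);print("wrist rail",m.sum(),np.percentile(q[m][:,0],[5,50,95]).round(4) if m.sum() else "","y",np.percentile(q[m][:,1],[2,98]).round(3) if m.sum() else "")
hsv=cv2.cvtColor(W,cv2.COLOR_RGB2HSV);o=(hsv[...,0]>3)&(hsv[...,0]<16)&(hsv[...,1]>150)&(abs(q[...,0]-.15)<.05)&(abs(q[...,1])<.06)&(P[...,2]>.16)
print("tag pts",o.sum(),*( [np.percentile(q[o][:,i],[2,50,98]).round(4) for i in(0,1)]+[np.percentile(P[o][:,2],[2,98]).round(4)] if o.sum() else []))
E
```

```text
t 29.6 tcp [0.5784 0.1251 0.181 ] yaw 81.23 F [ 0.1  0.6 -0.5] w 35.8 gf 30.0
 shift now-axes [ 1.000e-03 -3.400e-02  3.318e+00] goal-axes [ 1.000e-03 -3.400e-02  3.318e+00] turn [-0.    -0.     0.003]
top 147 rail press x [0.1462 0.1513 0.1573] z [0.1445 0.1496]
scene 160 rail press x [0.1427 0.1479 0.1531] z [0.1444 0.1466]
wrist rail 1341 [0.1418 0.1475 0.1527] y [-0.002  0.059]
tag pts 6211 [0.1329 0.15   0.1672] [-0.0208  0.0169  0.0269] [0.188 0.247]
```

Emit:
jog_arm(plan="0 -0.05 0.4 0 0 0 1;0 0 0.4 0 0 0 1;0 0 0.4 0 0 0 1;0 0 0.4 0 0 0 1;0 0 0.4 0 0 0 1;0 0 0.4 0 0 0 1;0 0 0.4 0 0 0 1;0 0 0.3 0 0 0 1;0 0 0.15 0 0 0 1;0 0 0 0 0 0 1")

```text
time_s: 30.65
tcp_pos: [0.5781, 0.1234, 0.0991]
ee_rot: [[-0.988, 0.153, -0.001], [0.153, 0.988, -0.001], [0.001, -0.001, -1.0]]
wrist_force: [0.4, -0.3, -0.5]
gripper_width: 0.412
gripper_force: 30.0
```

Emit:
jog_arm(plan="0 0 0.04 0 0 0 1;0 0 0.04 0 0 0 1;0 0 0.03 0 0 0 1;0 0 0.03 0 0 0 1;0 0 0 0 0 0 1;0 0 0 0 0 0 1;0 0 0 0 0 0 1;0 0 0 0 0 0 1;0 0 0 0 0 0 1;0 0 0 0 0 0 1")

```text
time_s: 31.65
tcp_pos: [0.5785, 0.1236, 0.097]
ee_rot: [[-0.988, 0.153, 0.001], [0.153, 0.988, 0.0], [-0.001, 0.0, -1.0]]
wrist_force: [-3.5, 0.5, 5.5]
gripper_width: 0.411
gripper_force: 30.0
```

Roof contact on the rail (5.5 N). Release and lift away.

Emit:
jog_arm(plan="0 0 -0.02 0 0 0 0;0 0 0 0 0 0 -0.4;0 0 0 0 0 0 -0.4;0 0 0 0 0 0 -0.4;0 0 0 0 0 0 -0.4;0 0 0 0 0 0 -0.4;0 0 0 0 0 0 -0.4;0 0 -0.4 0 0 0 -0.4;0 0 -0.8 0 0 0 -0.4;0 0 -0.9 0 0 0 -0.4")

```text
time_s: 32.65
tcp_pos: [0.5781, 0.1233, 0.1499]
ee_rot: [[-0.988, 0.153, -0.001], [0.153, 0.988, -0.001], [0.001, -0.001, -1.0]]
wrist_force: [0.6, -0.5, -0.4]
gripper_width: 0.705
gripper_force: 0.0
```

Emit:
jog_arm(plan="0 0 -0.9 0 0 0 -0.4;0 0 -0.9 0 0 0 -0.4;0.8 0.5 0 0 0 0 -0.4;0.9 0.5 0 0 0 0 -0.4;0.9 0.5 0 0 0 0 -0.4;0.9 0.5 0 0 0 0 -0.4;0.9 0.5 0 0 0 0 -0.4;0.9 0.5 0 0 0 0 -0.4;0 0 0 0 0 0 -0.4;0 0 0 0 0 0 -0.4")

```text
time_s: 33.65
tcp_pos: [0.459, 0.2183, 0.1952]
ee_rot: [[-0.988, 0.152, 0.001], [0.152, 0.988, 0.001], [-0.001, 0.001, -1.0]]
wrist_force: [0.2, -0.1, -0.2]
gripper_width: 0.697
gripper_force: 0.0
```

```bash
python3 - <<'E'
from meas import *
go(*(P0+RP@[.15,0]),.2,81.2)
for n in("scene","top"):
    p,d=r.capture(n);_,P=pts(n,p,d);q=(P[...,:2]-P0)@RP
    hsv=cv2.cvtColor(p,cv2.COLOR_RGB2HSV);o=(hsv[...,0]>3)&(hsv[...,0]<17)&(hsv[...,1]>140)&(abs(q[...,0]-.15)<.06)&(abs(q[...,1])<.1)&(P[...,2]>.08)
    tp=o&(P[...,2]>.15)
    if tp.sum()>5: print(n,o.sum(),"top",tp.sum(),"x",np.percentile(q[tp][:,0],[3,50,97]).round(4),"y",np.percentile(q[tp][:,1],[3,50,97]).round(4),"z",np.percentile(P[tp][:,2],[10,50,90]).round(4),cv2.minAreaRect((q[tp]*1e3).astype(np.float32)))
    m=(np.hypot(q[...,0]-.04,q[...,1])<.02)&(P[...,2]>.14)&(P[...,2]<.2);print(" knob",np.median(P[m][:,2]).round(4))
    for y in(-.03,-.015,0,.015,.03):
        xs=np.linspace(-.014,.014,57);X=P0+np.c_[xs,np.full(57,y)]@RP.T;uv=h2.pix(n,np.c_[X,np.full(57,.021)]).astype(np.float32)
        a=p.astype(np.float32);v=cv2.remap(a[...,0]-a[...,1],uv[None,:,0],uv[None,:,1],cv2.INTER_LINEAR)[0];print("  line",y,xs[v.argmax()].round(4),v.max())
E
```

```text
t 33.65 tcp [0.459  0.2183 0.1952] yaw 81.27 F [ 0.2 -0.1 -0.2] w 60.6 gf 0.0
 shift now-axes [-5.285 -2.994 -0.19 ] goal-axes [-5.289 -2.987 -0.194] turn [0.007 0.009 0.009]
scene 353 top 257 x [0.1329 0.1499 0.1673] y [-0.0257 -0.0043  0.0219] z [0.1567 0.1599 0.1622] ((150.19537353515625, -0.38556671142578125), (36.400474548339844, 53.24916076660156), 2.243152618408203)
 knob 0.1595
  line -0.03 -0.014 -2.28125
  line -0.015 -0.014 -3.203125
  line 0 -0.014 -4.1875
  line 0.015 -0.014 -1.90625
  line 0.03 -0.002 0.75
top 259 top 202 x [0.1365 0.1537 0.1701] y [-0.0216  0.0015  0.0241] z [0.155  0.1602 0.1656] ((154.10995483398438, 1.1146621704101562), (37.79182052612305, 48.38796615600586), 2.911531686782837)
 knob 0.159
  line -0.03 0.0005 11.71875
  line -0.015 0.0015 3.8125
  line 0 0.0025 6.125
  line 0.015 0.0005 7.8085938
  line 0.03 0.001 8.332031
```

The tag hangs astride the rail: top at 160 mm, straight and centred. The pad is down, and the red line is within about 1 mm. Handing in.

```bash
python3 -c "
from station import r
print(r.finish_job())"
```

```text
the job is handed in; nothing more can be done
None
```

The job is handed in at 33.7 s of the 72 s limit, with no verdict shown: by my last measurements the gauge's red line is about 1 mm from the press's front edge, the pad rests on the gauge (knob top about 159 mm), and the tag hangs free and straight at the rail's middle.

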